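# Hang the template on the jig tree

## Task

Turn the revolving jig tree until its one empty branch points to the robot's side of the bench, then take the aluminium template with the hole in its tab from the slotted wooden block, hang it upright by its hole on that branch, slid fully home against the collar, and let go of it with the branch still pointing that way. The empty branch has been bent up or down by use, so feel for it and go gently: never load the tree with more than about 20 N, and leave everything else on the bench as it is.

Things in the scene. Friction and masses are not known exactly. Their poses are not given: they have to be found in the camera images.
- stand: Jig tree: 120 mm round steel foot (fixed), post, and a revolving head with four arms at 90 degrees; axes stay parallel to the world's. Origin: on the turning axis at bench height. Hub: 20 radius, top at z = 192. Arms end in branches, 6 mm rods, tips 130 from the axis. Three carry templates (fixed, 54 from the axis, 56 wide, from 45 above to 90 below z = 180); one is empty.
- tree (a joint): Angle of the revolving head, rad, counter-clockwise from above; no detents, stays where left (friction 0.15 N m: about 1.5 N near a branch's tip turns it). At 0, and again at 6.283, the empty branch points to -x (the robot's side of the bench); at q it points along (-cos q, -sin q). Stops at -0.8 and 7.1.
- collar (a point): Centre of the outer face of the empty branch's collar (22 diameter, 50 from the axis, z = 180); turns with the head, -x horizontally outward. From it the 6 mm branch runs straight out to 130 from the axis (flat end), rising 0.175 rad if unbent. It is bent at the collar: real slope -0.10 to +0.45 rad (+ up; tip up to 24 mm off); not bent sideways; stiff. Template home: hole 3 outward.
- template: The template to hang: plain aluminium plate, 6 thick (its x), 126 tall (its z): foot 54 wide (its y), 44 tall, flat lower edge; above it a tab 26 wide with one hole, 16 wide, 11 high. 0.08 to 0.16 kg. It stands upright in a slot of the block. Origin: centre of its bottom edge; the hole's centre is 70 above it, 56 below the top edge.
- hole (a point): Centre of the template's hole; axes as the template's (x through the plate, z to its top).
- block: Fixed wooden block 120 x 80 x 48 high with two slots across it at x = -40 and +40 of its own frame, each 9 wide along x, open at both ends in y, with the slot floor at z = 12. Origin: centre of its underside. One slot holds the template, the other a plywood sanding board.
- sander: Rounded plywood sanding board, 64 wide, 117 tall, 6 thick, no hole, standing in the other slot of the block. Origin: centre of its bottom edge; z up. Leave it there.
- mallet: Hammer lying on the bench. Bystander.
- spool: Copper-coloured spool, 48 diameter, 45 tall, standing. Bystander.
- glue: Small jar, 40 diameter, 100 tall, standing. Bystander.
- driver: Screwdriver lying on the bench. Bystander.
- cup: Blue plastic cup, 70 diameter, 80 tall. Bystander.
- bark: Piece of bark about 120 long and 28 thick, lying on the bench. Bystander.

How it is judged:
By the outcome, as a careful person would: the job done as asked, in the order asked, and still so for the second after the job is handed in, with the robot touching nothing.
It also fails if it takes over 72 s, if anything falls off the work surface, if the arm or the gripper's body presses on something with over 40 N, if the wrist force passes 120 N, or if a joint passes its speed limit or range.

## Robot

A 6-joint arm with a two-finger parallel gripper is mounted at the origin on the work surface. World frame = base frame: x ahead of the robot, y to its left, z up, the work surface at z = 0. Lengths are in mm, angles in rad, forces in N, time in s.
With the tool pointing down it reaches from about 300 to 775 mm from the base axis. Payload 14.6 kg.
Tool frame: the origin (TCP) lies at the very end of the fingers, on their centre line; the grasp point (between the pads) lies 19 mm behind it; z points along the fingers, y is the line along which they close (so a half turn about z gives the same grasp; the last joint's range is limited). The gripper opens to 94 mm and grips with 3 to 60 N. Pads are 16 mm wide; open, the fingers measure 119 mm over their backs; the gripper's body (75 mm by 177 mm) begins 78 mm behind the grasp point.
Start: joints at [-1.381, 0.3, 1.521, -0, 1.321, -0.067], TCP at [139.686, -531.956, 205.446] pointing down, gripper open.
Joint ranges: [-3.03, 3.03], [-0.79, 2.21], [0.23, 2.52], [-1.04, 4.18], [0, 3.07], [-2.55, 2.55]. Speed limits (rad/s): [2.22, 2.22, 2.57, 3.14, 3.14, 3.14].

## Interface

Orientations are given as [roll, pitch, yaw] about the fixed x, y, z axes, in that order (R = Rz(yaw) Ry(pitch) Rx(roll)).
In Python, from cell import manip gives the robot as it stands. The module is installed in compiled form; this text tells all that it offers.
- The arm moves only by the shell command python3 -m inch 'ROWS' [FORCE]. ROWS is JSON, a list of rows, each an object of numbers: "gripper": the opening, from 0 (shut) to 1 (fully open); "dx", "dy", "dz": the shift along the world's x, y, z in m; "wx", "wy", "wz": the turn, a rotation vector about the world's x, y, z in degrees. A call has exactly 5 rows; each row is the pose to reach, as a shift and turn from the pose commanded when the call began; what a row does not reach only later rows make up. A row lasts 1/12 s, in which the tool goes at most 41.7 mm and 7.16 degrees, less where a joint would pass 70% of its speed; a pose out of reach is approached as far as the arm can. A call with a gripper value outside its range is refused whole. The fingers move at their own pace and stop on an object; FORCE is the grip in N (left out, the last holds). Time passes only in rows, so rows that repeat a pose let the fingers close, or fill a call up. It gives the time, the measured TCP pose, the force, the opening and the grip force at its end, in the units of the state.
- manip.read_state(): the state, without advancing time (a new reading comes with each control period).
- manip.camera(name): name is "side" or "top"; returns the picture (480x640x3 uint8, blue, green, red); there is no depth.
- manip.camera_info(name): a dict with "camera_matrix" (3x3 intrinsics, pixels), "D" ([k1, k2, p1, p2, k3] as OpenCV has them; the pictures are not rectified), "R" (3x3) and "t" (3): a world point X has camera coordinates R X + t. Camera axes: x right, y down, z forward; pixel columns grow to the right and rows downward; lengths in mm; the calibration is good to about 2 mm. A picture is of the moment at which its call begins. camera_info takes no time and is no camera call.
- manip.sign_off(): hands the job in; it is judged then, once.
The state is a dict: "clock": time; "joints": joint angles; "qd": joint speeds; "effort": joint torques, N m; "eef_pos": TCP position; "eef_rot": TCP orientation; "wrist_force": force on the tool from outside, world axes, zero at the start; "moment": the same for the moment, N m; "finger_gap": finger opening in mm; "finger_force": force on a finger pad.
Only numpy, scipy, OpenCV 4.12 (cv2) and the standard library are available. Lean on these libraries where they do the work, as an engineer would, in place of code of your own. Each camera call takes 0.05 s, during which the arm holds its last target. There are 200 camera calls.

## Working session

There is one attempt and no reset: what is moved stays moved. The work goes in short steps, Python scripts to look and compute and a shell command to move; the robot and the scene stay as the last step left them, time stands still between calls to the robot, and variables do not carry over. Pictures are saved under pics/ and viewed, at most 10 in all, crops included, and the job is handed in when it is done.

```bash
mkdir -p pics; cat > h.py <<'E'
import numpy as np, cv2
from cell import manip
def info(n):
    i=manip.camera_info(n); return np.array(i["camera_matrix"],float),np.array(i["D"],float),np.array(i["R"],float),np.array(i["t"],float)
def ray(n,uv):
    K,D,R,t=info(n); p=cv2.undistortPoints(np.array([[uv]],float),K,D)[0,0]
    d=R.T@np.array([p[0],p[1],1]); return -R.T@t,d/np.linalg.norm(d)
def onz(n,uv,z):
    c,d=ray(n,uv); return c+d*(z-c[2])/d[2]
def two(a,b):
    (c1,d1),(c2,d2)=ray("side",a),ray("top",b)
    s=np.linalg.lstsq(np.c_[d1,-d2],c2-c1,rcond=None)[0]
    p,q=c1+d1*s[0],c2+d2*s[1]; return (p+q)/2,np.linalg.norm(p-q)
def proj(n,X):
    K,D,R,t=info(n); return cv2.projectPoints(np.array(X,float).reshape(-1,1,3),cv2.Rodrigues(R)[0],t,K,D)[0][:,0]
E
python3 - <<'E'
from h import *
for n in("side","top"):
    cv2.imwrite(f"pics/{n}0.png",manip.camera(n)); K,D,R,t=info(n); print(n,-R.T@t,R[2],K[0,0])
s=manip.read_state(); print(s["clock"],s["eef_pos"],s["eef_rot"],s["wrist_force"])
E
```

```text
side [ 74.13472365 672.47662554 732.5319624 ] [ 0.43607169 -0.67810979 -0.59161524] 489.4704334144029
top [ 338.96918558   14.62226586 1088.16284333] [ 0.18046274  0.00827178 -0.98354704] 465.83619280023663
0.1 [ 139.65619151 -531.72935829  204.94835366] [-3.14055783e+00 -6.64729052e-05  2.56834019e-01] [-0.11596434  0.31142793 -0.61031794]
```

View pics/side0.png

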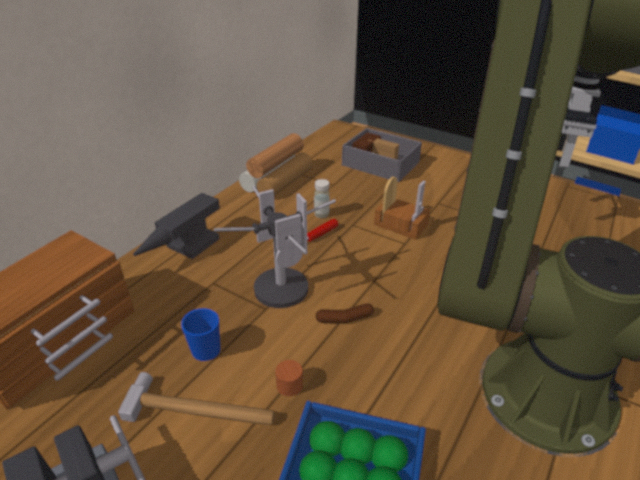

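View pics/top0.png

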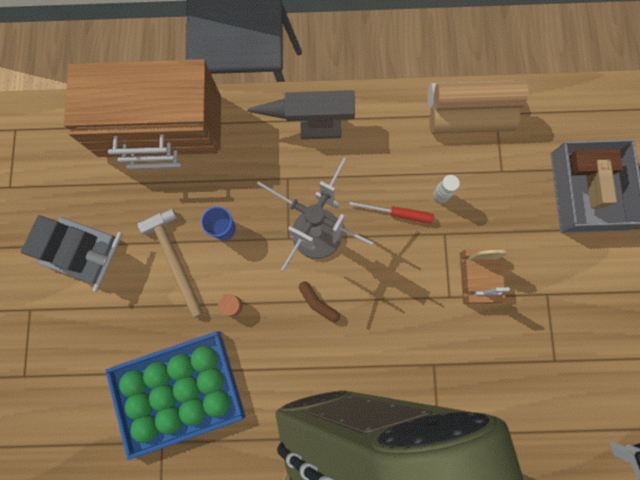

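The side view shows the stand foot at about (281,287) and the empty branch with its tip at about (215,229). The block is at (403,215), with the template in the nearer slot at (419,200). In the top view (up is +x, left is +y) the hub is at (316,215), the empty branch tip at (258,183) and the template at (490,292), with the sander at (487,255). I'll zoom in on both.

```bash
python3 - <<'E'
from h import *
s=cv2.imread("pics/side0.png");t=cv2.imread("pics/top0.png")
f=lambda im,x,y,w,h:cv2.resize(im[y:y+h,x:x+w],(400,300),interpolation=cv2.INTER_CUBIC)
a=np.vstack([np.hstack([f(s,200,170,160,120),f(s,360,160,80,60)*1]),np.hstack([f(t,240,140,160,120),f(t,440,235,80,60+0)])])
cv2.imwrite("pics/z1.png",a)
E
```

```text
(no output)
```

View pics/z1.png

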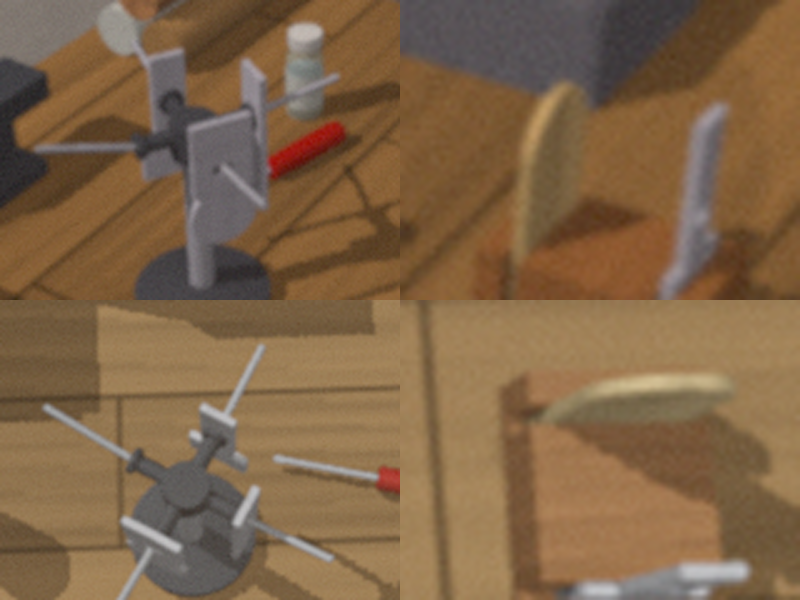

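The zoom puts the empty branch tip at side (213.6,229.6) and top (258,183.2). The hub centre is at top (314.4,213.2). The template's top edge is at top (577-590,289) and its tab top at side (503,182).

```bash
python3 - <<'E'
from h import *
np.set_printoptions(precision=1,suppress=True)
tip=two((213.6,229.6),(258,183.2)); hub=onz("top",(314.4,213.2),192)
print("tip",tip,"hub",hub,"rad",tip[0]-hub)
print("collar",two((200+140/2.5,170+145/2.5),(293.2,204.4)))
# foot disc dark
print("foot from side", onz("side",(281,287),8))
s=cv2.imread("pics/side0.png");t=cv2.imread("pics/top0.png")
f=lambda im,x,y,w,h:cv2.resize(im[y:y+h,x:x+w],(400,300),interpolation=cv2.INTER_CUBIC)
a=np.vstack([np.hstack([f(s,370,170,80,60),f(s,240,255,80,60)]),np.hstack([f(t,280,200,80,60),f(t,450,250,80,60)])])
cv2.imwrite("pics/z2.png",a)
E
```

```text
tip (array([637.9, 149. , 202.6]), np.float64(0.44480524088633355)) hub [575.4  38.6 192. ] rad [ 62.5 110.4  10.6]
collar (array([595.7,  80.1, 182.5]), np.float64(4.137874385013302))
foot from side [571.3  38.9   8. ]
```

View pics/z2.png

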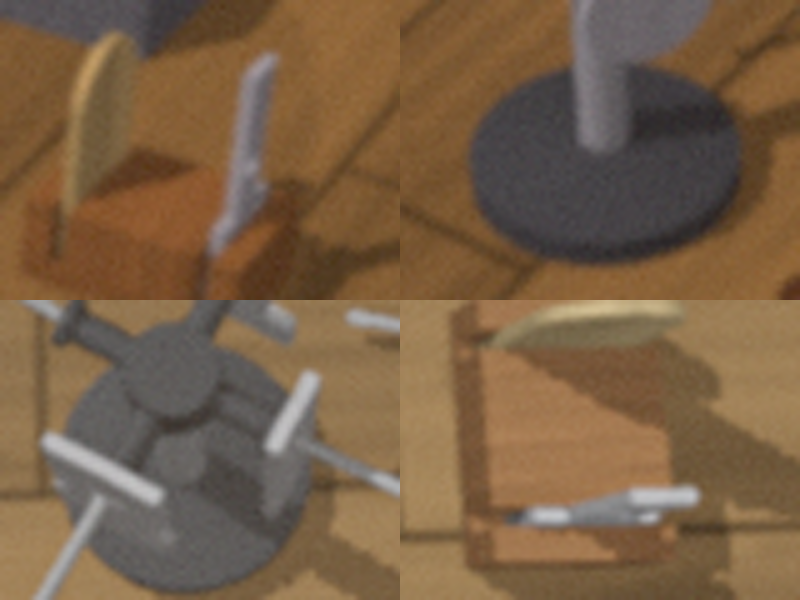

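The second zoom puts the template tab's top edge at top (496.5–509.5, 289) and at about side (422.5,182.5). The foot shoulders run along top (471–502, 293.4). The post and foot confirm where the stand is.

```bash
python3 - <<'E'
from h import *
np.set_printoptions(precision=1,suppress=True)
print("tab top",onz("top",(496.5,289),138),onz("top",(509.5,289),138), two((422.5,182.5),(503,289)))
print("foot",onz("top",(471,293.4),56),onz("top",(502,293.4),56))
for n,p in(("near-left",(450+16,250+50)),("far-left",(450+12,250+1)),("near-right",(450+54,250+51))): print(n,onz("top",p,48))
# block mask
t=cv2.imread("pics/top0.png")
g=onz("side",(281,287),0);print(g)
# foot disc top face (side, z guess 10)
c=[onz("side",(240+70/5,255+160/5),10),onz("side",(240+340/5,255+155/5),10)];print(c)
c=[onz("top",(280+58/5,200+150/5),10),onz("top",(280+318/5,200+150/5),10),onz("top",(280+190/5,200+290/5),10)];print(c)
E
```

```text
tab top [ 419.  -325.7  138. ] [ 418.2 -351.9  138. ] (array([ 416.8, -339.1,  139. ]), np.float64(3.673830366423043))
foot [ 417.9 -298.2   56. ] [ 415.9 -366.2   56. ]
near-left [ 404.3 -288.4   48. ]
far-left [ 514.6 -288.6   48. ]
near-right [ 399.6 -371.9   48. ]
[576.8  31.9   0. ]
[array([619.6,  73.1,  10. ]), array([522.1,   5.5,  10. ])]
[array([584.1,  98.6,  10. ]), array([580.1, -24.6,  10. ]), array([514.9,  37.8,  10. ])]
```

```bash

python3 -m inch '[{"gripper":0,"dx":0.01,"dy":0.012,"dz":0.035,"wz":-5},{"gripper":0,"dx":0.03,"dy":0.035,"dz":0.07,"wz":-10},{"gripper":0,"dx":0.05,"dy":0.06,"dz":0.095,"wz":-14.7},{"gripper":0,"dx":0.072,"dy":0.085,"dz":0.095,"wz":-14.7},{"gripper":0,"dx":0.095,"dy":0.11,"dz":0.095,"wz":-14.7}]' 20
for i in 1 2 3 4; do :; done
python3 -m inch '[{"gripper":0,"dx":0.021,"dy":0.025},{"gripper":0,"dx":0.042,"dy":0.05},{"gripper":0,"dx":0.063,"dy":0.075},{"gripper":0,"dx":0.084,"dy":0.1},{"gripper":0,"dx":0.105,"dy":0.125}]'
python3 -m inch '[{"gripper":0,"dx":0.021,"dy":0.025},{"gripper":0,"dx":0.042,"dy":0.05},{"gripper":0,"dx":0.063,"dy":0.075},{"gripper":0,"dx":0.084,"dy":0.1},{"gripper":0,"dx":0.105,"dy":0.125}]'
python3 -m inch '[{"gripper":0,"dx":0.021,"dy":0.025},{"gripper":0,"dx":0.042,"dy":0.05},{"gripper":0,"dx":0.063,"dy":0.075},{"gripper":0,"dx":0.084,"dy":0.1},{"gripper":0,"dx":0.105,"dy":0.125}]'
```

```text
validation failed for argument at $[0]...
validation failed for argument at $[0]...
validation failed for argument at $[0]...
validation failed for argument at $[0]...
```

```bash

python3 -m inch '[{"gripper":0,"dx":0.01,"dy":0.012,"dz":0.035,"wx":0,"wy":0,"wz":-5},{"gripper":0,"dx":0.03,"dy":0.035,"dz":0.07,"wx":0,"wy":0,"wz":-10},{"gripper":0,"dx":0.05,"dy":0.06,"dz":0.095,"wx":0,"wy":0,"wz":-14.7},{"gripper":0,"dx":0.072,"dy":0.085,"dz":0.095,"wx":0,"wy":0,"wz":-14.7},{"gripper":0,"dx":0.095,"dy":0.11,"dz":0.095,"wx":0,"wy":0,"wz":-14.7}]' 20
```

```text
clock: 0.52
eef_pos: [235.5, -420.9, 302.0]
eef_rot: [3.139, -0.001, -0.001]
wrist_force: [1.2, -1.5, -0.4]
finger_gap: 64.1
finger_force: 0.0
```

```bash

python3 -m inch '[{"gripper":0,"dx":0.022,"dy":0.026,"dz":0,"wx":0,"wy":0,"wz":0},{"gripper":0,"dx":0.044,"dy":0.052,"dz":0,"wx":0,"wy":0,"wz":0},{"gripper":0,"dx":0.066,"dy":0.078,"dz":0,"wx":0,"wy":0,"wz":0},{"gripper":0,"dx":0.088,"dy":0.104,"dz":0,"wx":0,"wy":0,"wz":0},{"gripper":0,"dx":0.109,"dy":0.129,"dz":0,"wx":0,"wy":0,"wz":0}]' | grep -E 'pos|err'
python3 -m inch '[{"gripper":0,"dx":0.022,"dy":0.026,"dz":0,"wx":0,"wy":0,"wz":0},{"gripper":0,"dx":0.044,"dy":0.052,"dz":0,"wx":0,"wy":0,"wz":0},{"gripper":0,"dx":0.066,"dy":0.078,"dz":0,"wx":0,"wy":0,"wz":0},{"gripper":0,"dx":0.088,"dy":0.104,"dz":0,"wx":0,"wy":0,"wz":0},{"gripper":0,"dx":0.109,"dy":0.129,"dz":0,"wx":0,"wy":0,"wz":0}]' | grep -E 'pos|err'
python3 -m inch '[{"gripper":0,"dx":0.022,"dy":0.026,"dz":0,"wx":0,"wy":0,"wz":0},{"gripper":0,"dx":0.044,"dy":0.052,"dz":0,"wx":0,"wy":0,"wz":0},{"gripper":0,"dx":0.066,"dy":0.078,"dz":0,"wx":0,"wy":0,"wz":0},{"gripper":0,"dx":0.088,"dy":0.104,"dz":0,"wx":0,"wy":0,"wz":0},{"gripper":0,"dx":0.109,"dy":0.129,"dz":0,"wx":0,"wy":0,"wz":0}]' | grep -E 'pos|err'
python3 -m inch '[{"gripper":0,"dx":0.022,"dy":0.026,"dz":0,"wx":0,"wy":0,"wz":0},{"gripper":0,"dx":0.044,"dy":0.052,"dz":0,"wx":0,"wy":0,"wz":0},{"gripper":0,"dx":0.066,"dy":0.078,"dz":0,"wx":0,"wy":0,"wz":0},{"gripper":0,"dx":0.088,"dy":0.104,"dz":0,"wx":0,"wy":0,"wz":0},{"gripper":0,"dx":0.109,"dy":0.129,"dz":0,"wx":0,"wy":0,"wz":0}]'
```

```text
eef_pos: [344.4, -291.4, 300.3]
eef_pos: [453.5, -162.3, 300.3]
eef_pos: [562.5, -33.3, 300.1]
clock: 2.18
eef_pos: [671.4, 95.6, 299.8]
eef_rot: [3.142, 0.001, 0.0]
wrist_force: [-0.2, 0.0, 0.2]
finger_gap: 0.6
finger_force: 0.0
```

```bash

python3 -m inch '[{"gripper":0,"dx":0,"dy":0,"dz":-0.03,"wx":0,"wy":0,"wz":0},{"gripper":0,"dx":0,"dy":0,"dz":-0.06,"wx":0,"wy":0,"wz":0},{"gripper":0,"dx":0,"dy":0,"dz":-0.09,"wx":0,"wy":0,"wz":0},{"gripper":0,"dx":0,"dy":0,"dz":-0.11,"wx":0,"wy":0,"wz":0},{"gripper":0,"dx":0,"dy":0,"dz":-0.12,"wx":0,"wy":0,"wz":0}]' | grep -E 'pos|wrist'
python3 -m inch '[{"gripper":0,"dx":-0.007,"dy":0.008,"dz":0,"wx":0,"wy":0,"wz":0},{"gripper":0,"dx":-0.013,"dy":0.014,"dz":0,"wx":0,"wy":0,"wz":0},{"gripper":0,"dx":-0.018,"dy":0.019,"dz":0,"wx":0,"wy":0,"wz":0},{"gripper":0,"dx":-0.022,"dy":0.023,"dz":0,"wx":0,"wy":0,"wz":0},{"gripper":0,"dx":-0.025,"dy":0.027,"dz":0,"wx":0,"wy":0,"wz":0}]' | grep -E 'pos|wrist'
python3 -m inch '[{"gripper":0,"dx":-0.005,"dy":0.004,"dz":0,"wx":0,"wy":0,"wz":0},{"gripper":0,"dx":-0.012,"dy":0.008,"dz":0,"wx":0,"wy":0,"wz":0},{"gripper":0,"dx":-0.019,"dy":0.012,"dz":0,"wx":0,"wy":0,"wz":0},{"gripper":0,"dx":-0.026,"dy":0.016,"dz":0,"wx":0,"wy":0,"wz":0},{"gripper":0,"dx":-0.033,"dy":0.019,"dz":0,"wx":0,"wy":0,"wz":0}]'| grep -E 'pos|wrist'
```

```text
eef_pos: [669.5, 94.0, 176.6]
wrist_force: [0.5, -0.1, -0.8]
eef_pos: [645.4, 121.8, 182.0]
wrist_force: [-0.9, 0.0, 0.7]
eef_pos: [611.9, 140.4, 180.4]
wrist_force: [1.1, -1.6, -0.1]
```

```bash

python3 -m inch '[{"gripper":0,"dx":-0.007,"dy":0.002,"dz":0,"wx":0,"wy":0,"wz":0},{"gripper":0,"dx":-0.015,"dy":0.004,"dz":0,"wx":0,"wy":0,"wz":0},{"gripper":0,"dx":-0.022,"dy":0.005,"dz":0,"wx":0,"wy":0,"wz":0},{"gripper":0,"dx":-0.03,"dy":0.006,"dz":0,"wx":0,"wy":0,"wz":0},{"gripper":0,"dx":-0.038,"dy":0.007,"dz":0,"wx":0,"wy":0,"wz":0}]' | grep -E 'pos|wrist'
python3 -m inch '[{"gripper":0,"dx":-0.007,"dy":0,"dz":0,"wx":0,"wy":0,"wz":0},{"gripper":0,"dx":-0.015,"dy":-0.001,"dz":0,"wx":0,"wy":0,"wz":0},{"gripper":0,"dx":-0.022,"dy":-0.002,"dz":0,"wx":0,"wy":0,"wz":0},{"gripper":0,"dx":-0.03,"dy":-0.004,"dz":0,"wx":0,"wy":0,"wz":0},{"gripper":0,"dx":-0.038,"dy":-0.007,"dz":0,"wx":0,"wy":0,"wz":0}]' | grep -E 'pos|wrist'
python3 -m inch '[{"gripper":0,"dx":-0.007,"dy":-0.003,"dz":0,"wx":0,"wy":0,"wz":0},{"gripper":0,"dx":-0.014,"dy":-0.007,"dz":0,"wx":0,"wy":0,"wz":0},{"gripper":0,"dx":-0.021,"dy":-0.011,"dz":0,"wx":0,"wy":0,"wz":0},{"gripper":0,"dx":-0.027,"dy":-0.015,"dz":0,"wx":0,"wy":0,"wz":0},{"gripper":0,"dx":-0.033,"dy":-0.019,"dz":0,"wx":0,"wy":0,"wz":0}]'| grep -E 'pos|wrist'
```

```text
eef_pos: [574.0, 147.1, 180.5]
wrist_force: [1.6, -0.6, 0.2]
eef_pos: [535.9, 139.9, 180.5]
wrist_force: [3.0, -0.4, 0.0]
eef_pos: [503.1, 120.6, 180.5]
wrist_force: [1.7, -0.5, -0.6]
```

```bash

python3 -m inch '[{"gripper":0,"dx":-0.006,"dy":-0.005,"dz":0,"wx":0,"wy":0,"wz":0},{"gripper":0,"dx":-0.011,"dy":-0.011,"dz":0,"wx":0,"wy":0,"wz":0},{"gripper":0,"dx":-0.016,"dy":-0.017,"dz":0,"wx":0,"wy":0,"wz":0},{"gripper":0,"dx":-0.02,"dy":-0.023,"dz":0,"wx":0,"wy":0,"wz":0},{"gripper":0,"dx":-0.025,"dy":-0.029,"dz":0,"wx":0,"wy":0,"wz":0}]'| grep -E 'pos|wrist'
python3 -c "
from h import *
cv2.imwrite('pics/top1.png',manip.camera('top')[130:330,230:430].repeat(3,0).repeat(3,1))"
```

```text
eef_pos: [478.3, 91.4, 180.5]
wrist_force: [2.0, 0.9, 0.5]
```

View pics/top1.png

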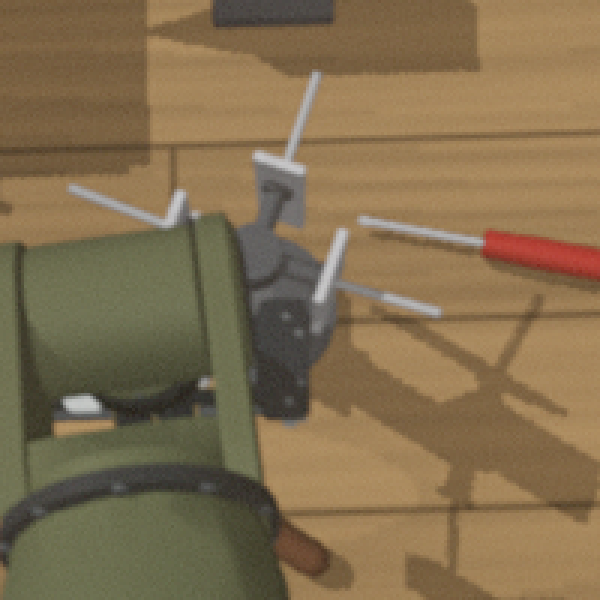

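The head has turned: the far branch tip is at crop (317,72) against the hub at (256,252), leaving about 19° to go. Now I'll finish slowly.

```bash

python3 -m inch '[{"gripper":0,"dx":-0.002,"dy":-0.005,"dz":0,"wx":0,"wy":0,"wz":0},{"gripper":0,"dx":-0.004,"dy":-0.01,"dz":0,"wx":0,"wy":0,"wz":0},{"gripper":0,"dx":-0.006,"dy":-0.015,"dz":0,"wx":0,"wy":0,"wz":0},{"gripper":0,"dx":-0.008,"dy":-0.02,"dz":0,"wx":0,"wy":0,"wz":0},{"gripper":0,"dx":-0.009,"dy":-0.024,"dz":0,"wx":0,"wy":0,"wz":0}]'| grep -E 'pos|wrist'
python3 -m inch '[{"gripper":0,"dx":-0.001,"dy":-0.004,"dz":0,"wx":0,"wy":0,"wz":0},{"gripper":0,"dx":-0.002,"dy":-0.008,"dz":0,"wx":0,"wy":0,"wz":0},{"gripper":0,"dx":-0.003,"dy":-0.011,"dz":0,"wx":0,"wy":0,"wz":0},{"gripper":0,"dx":-0.003,"dy":-0.013,"dz":0,"wx":0,"wy":0,"wz":0},{"gripper":0,"dx":-0.003,"dy":-0.014,"dz":0,"wx":0,"wy":0,"wz":0}]'| grep -E 'pos|wrist'
python3 - <<'E'
from h import *
np.set_printoptions(precision=1,suppress=True)
t=manip.camera('top');cv2.imwrite('pics/top2.png',np.hstack([t[130:290,230:430].repeat(4,0).repeat(4,1)])[:600])
E
```

```text
eef_pos: [469.5, 67.5, 180.5]
wrist_force: [0.7, 0.6, -0.2]
eef_pos: [466.5, 53.8, 180.4]
wrist_force: [-0.3, 1.3, -0.2]
```

View pics/top2.png

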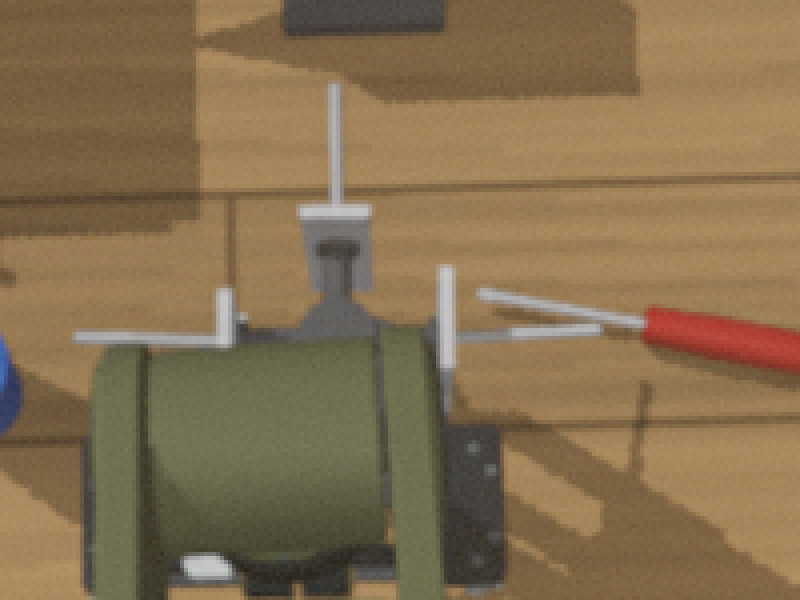

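In this view the +x branch tip is at crop (334,84), the left tip at (76,337) and the right tip at (600,329). I'll compute the head angle from these.

```bash
python3 - <<'E'
from h import *
np.set_printoptions(precision=1,suppress=True)
L,Rr,F=[onz("top",(230+u/4,130+v/4),194) for u,v in((76,337),(600,329),(334,84))]
c=(L+Rr)/2;print(L,Rr,F,c,np.linalg.norm(L-Rr),np.linalg.norm(F-c))
d=L-Rr;print("err1",np.degrees(np.arctan2(-d[0],d[1])));d=F-c;print("err2",np.degrees(np.arctan2(d[1],d[0])))
E
```

```text
[576.9 168.3 194. ] [572.6 -91.1 194. ] [705.1  37.1 194. ] [574.8  38.6 194. ] 259.4291374681928 130.31125116287228
err1 -0.9546234258115164
err2 -0.6429276532674315
```

The lengths check out (259 and 130 mm) and the axis is at (574.8, 38.6). The head needs about 0.8° more, so I'll push 1.5 mm, back off and lift.

```bash

python3 -m inch '[{"gripper":0,"dx":0,"dy":-0.0005,"dz":0,"wx":0,"wy":0,"wz":0},{"gripper":0,"dx":0,"dy":-0.001,"dz":0,"wx":0,"wy":0,"wz":0},{"gripper":0,"dx":0,"dy":-0.0015,"dz":0,"wx":0,"wy":0,"wz":0},{"gripper":0,"dx":0,"dy":-0.0015,"dz":0,"wx":0,"wy":0,"wz":0},{"gripper":0,"dx":0,"dy":-0.0015,"dz":0,"wx":0,"wy":0,"wz":0}]'| grep -E 'pos|wrist'
python3 -m inch '[{"gripper":0,"dx":0,"dy":0.01,"dz":0,"wx":0,"wy":0,"wz":0},{"gripper":0,"dx":0,"dy":0.02,"dz":0.01,"wx":0,"wy":0,"wz":0},{"gripper":0,"dx":0,"dy":0.02,"dz":0.03,"wx":0,"wy":0,"wz":0},{"gripper":0,"dx":-0.01,"dy":0.01,"dz":0.045,"wx":0,"wy":0,"wz":0},{"gripper":0,"dx":-0.012,"dy":-0.015,"dz":0.04,"wx":0,"wy":0,"wz":0}]'| grep -E 'pos|wrist'
python3 -m inch '[{"gripper":0,"dx":0,"dy":0,"dz":-0.001,"wx":0,"wy":0,"wz":0},{"gripper":0,"dx":0,"dy":0,"dz":-0.003,"wx":0,"wy":0,"wz":0},{"gripper":0,"dx":0,"dy":0,"dz":-0.005,"wx":0,"wy":0,"wz":0},{"gripper":0,"dx":0,"dy":0,"dz":-0.007,"wx":0,"wy":0,"wz":0},{"gripper":0,"dx":0,"dy":0,"dz":-0.008,"wx":0,"wy":0,"wz":0}]'| grep -E 'pos|wrist'
python3 - <<'E'
from h import *
np.set_printoptions(precision=2,suppress=True)
t=manip.camera('top')
cv2.imwrite("pics/t3.png",t)
g=t.astype(int).min(2)
# bright rod columns/rows: subpixel centroid along far branch and left/right branches
def cen(vals): 
    v=np.clip(vals-np.median(vals)-15,0,None); return (v*np.arange(len(v))).sum()/v.sum() if v.sum()>0 else np.nan
P=[onz("top",(305+cen(g[r,305:323]),r),188) for r in range(154,178)]
P=np.array(P);print("far branch angle",np.degrees(np.polyfit(P[:,0],P[:,1],1)[0]))
E
```

```text
eef_pos: [466.7, 52.6, 180.4]
wrist_force: [-0.5, 1.1, -0.4]
eef_pos: [455.5, 39.7, 224.7]
wrist_force: [0.5, -0.7, 0.4]
eef_pos: [454.6, 38.2, 212.1]
wrist_force: [0.7, 1.0, -0.4]
far branch angle -0.3425279847840759
```

```bash

python3 -m inch '[{"gripper":0,"dx":0,"dy":0,"dz":-0.001,"wx":0,"wy":0,"wz":0},{"gripper":0,"dx":0,"dy":0,"dz":-0.002,"wx":0,"wy":0,"wz":0},{"gripper":0,"dx":0,"dy":0,"dz":-0.003,"wx":0,"wy":0,"wz":0},{"gripper":0,"dx":0,"dy":0,"dz":-0.003,"wx":0,"wy":0,"wz":0},{"gripper":0,"dx":0,"dy":0,"dz":-0.003,"wx":0,"wy":0,"wz":0}]'| grep -E 'pos|wrist'
python3 -m inch '[{"gripper":0,"dx":0,"dy":0,"dz":-0.0005,"wx":0,"wy":0,"wz":0},{"gripper":0,"dx":0,"dy":0,"dz":-0.001,"wx":0,"wy":0,"wz":0},{"gripper":0,"dx":0,"dy":0,"dz":-0.001,"wx":0,"wy":0,"wz":0},{"gripper":0,"dx":0,"dy":0,"dz":-0.001,"wx":0,"wy":0,"wz":0},{"gripper":0,"dx":0,"dy":0,"dz":-0.001,"wx":0,"wy":0,"wz":0}]'| grep -E 'pos|wrist'
python3 -m inch '[{"gripper":0,"dx":0,"dy":0,"dz":-0.0005,"wx":0,"wy":0,"wz":0},{"gripper":0,"dx":0,"dy":0,"dz":-0.001,"wx":0,"wy":0,"wz":0},{"gripper":0,"dx":0,"dy":0,"dz":-0.001,"wx":0,"wy":0,"wz":0},{"gripper":0,"dx":0,"dy":0,"dz":-0.001,"wx":0,"wy":0,"wz":0},{"gripper":0,"dx":0,"dy":0,"dz":-0.001,"wx":0,"wy":0,"wz":0}]'| grep -E 'pos|wrist'
```

```text
eef_pos: [454.7, 37.5, 209.4]
wrist_force: [-1.1, -0.1, -0.2]
eef_pos: [454.7, 37.5, 208.5]
wrist_force: [0.4, 0.0, 0.8]
eef_pos: [454.7, 37.5, 207.5]
wrist_force: [-0.5, -0.2, -0.3]
```

```bash

python3 -m inch '[{"gripper":0,"dx":0,"dy":0,"dz":-0.0005,"wx":0,"wy":0,"wz":0},{"gripper":0,"dx":0,"dy":0,"dz":-0.001,"wx":0,"wy":0,"wz":0},{"gripper":0,"dx":0,"dy":0,"dz":-0.001,"wx":0,"wy":0,"wz":0},{"gripper":0,"dx":0,"dy":0,"dz":-0.001,"wx":0,"wy":0,"wz":0},{"gripper":0,"dx":0,"dy":0,"dz":-0.001,"wx":0,"wy":0,"wz":0}]'| grep -E 'pos|wrist'
```

```text
eef_pos: [454.7, 37.5, 206.4]
wrist_force: [0.4, -0.3, 0.9]
```

```bash

python3 -m inch '[{"gripper":0,"dx":0,"dy":0,"dz":-0.0005,"wx":0,"wy":0,"wz":0},{"gripper":0,"dx":0,"dy":0,"dz":-0.001,"wx":0,"wy":0,"wz":0},{"gripper":0,"dx":0,"dy":0,"dz":-0.001,"wx":0,"wy":0,"wz":0},{"gripper":0,"dx":0,"dy":0,"dz":-0.001,"wx":0,"wy":0,"wz":0},{"gripper":0,"dx":0,"dy":0,"dz":-0.001,"wx":0,"wy":0,"wz":0}]'| grep -E 'pos|wrist'
```

```text
eef_pos: [454.7, 37.5, 205.6]
wrist_force: [-0.4, -0.1, 1.6]
```

```bash

python3 -m inch '[{"gripper":0,"dx":0,"dy":0,"dz":-0.0005,"wx":0,"wy":0,"wz":0},{"gripper":0,"dx":0,"dy":0,"dz":-0.001,"wx":0,"wy":0,"wz":0},{"gripper":0,"dx":0,"dy":0,"dz":-0.001,"wx":0,"wy":0,"wz":0},{"gripper":0,"dx":0,"dy":0,"dz":-0.001,"wx":0,"wy":0,"wz":0},{"gripper":0,"dx":0,"dy":0,"dz":-0.001,"wx":0,"wy":0,"wz":0}]'| grep -E 'pos|wrist'
```

```text
eef_pos: [454.9, 37.5, 205.1]
wrist_force: [-2.0, 0.1, 8.2]
```

Contact is at about z 205.6, giving a slope of about 0.28 rad. That matches the camera's tip height of 202.6. Next I lift, turn the wrist and go over the template.

```bash

python3 -m inch '[{"gripper":0,"dx":0,"dy":0,"dz":0.01,"wx":0,"wy":0,"wz":0},{"gripper":0,"dx":0,"dy":0,"dz":0.03,"wx":0,"wy":0,"wz":0},{"gripper":0,"dx":0,"dy":0,"dz":0.056,"wx":0,"wy":0,"wz":0},{"gripper":0.5,"dx":-0.005,"dy":-0.02,"dz":0.056,"wx":0,"wy":0,"wz":6},{"gripper":0.5,"dx":-0.01,"dy":-0.05,"dz":0.056,"wx":0,"wy":0,"wz":12}]'| grep -E 'pos|wrist'
python3 -m inch '[{"gripper":0.5,"dx":-0.002,"dy":-0.022,"dz":0,"wx":0,"wy":0,"wz":6},{"gripper":0.5,"dx":-0.004,"dy":-0.044,"dz":0,"wx":0,"wy":0,"wz":12},{"gripper":0.5,"dx":-0.006,"dy":-0.066,"dz":0,"wx":0,"wy":0,"wz":18},{"gripper":0.5,"dx":-0.008,"dy":-0.088,"dz":0,"wx":0,"wy":0,"wz":24},{"gripper":0.5,"dx":-0.009,"dy":-0.11,"dz":0,"wx":0,"wy":0,"wz":30}]'| grep -E 'pos|wrist'
python3 -m inch '[{"gripper":0.5,"dx":-0.002,"dy":-0.022,"dz":0,"wx":0,"wy":0,"wz":6},{"gripper":0.5,"dx":-0.004,"dy":-0.044,"dz":0,"wx":0,"wy":0,"wz":12},{"gripper":0.5,"dx":-0.006,"dy":-0.066,"dz":0,"wx":0,"wy":0,"wz":18},{"gripper":0.5,"dx":-0.008,"dy":-0.088,"dz":0,"wx":0,"wy":0,"wz":24},{"gripper":0.5,"dx":-0.009,"dy":-0.11,"dz":0,"wx":0,"wy":0,"wz":30}]'| grep -E 'pos|wrist'
python3 -m inch '[{"gripper":0.5,"dx":-0.002,"dy":-0.022,"dz":0,"wx":0,"wy":0,"wz":5},{"gripper":0.5,"dx":-0.004,"dy":-0.044,"dz":0,"wx":0,"wy":0,"wz":10},{"gripper":0.5,"dx":-0.006,"dy":-0.066,"dz":0,"wx":0,"wy":0,"wz":14},{"gripper":0.5,"dx":-0.008,"dy":-0.088,"dz":0,"wx":0,"wy":0,"wz":16.2},{"gripper":0.5,"dx":-0.009,"dy":-0.106,"dz":0,"wx":0,"wy":0,"wz":16.2}]'
python3 - <<'E'
from h import *
np.set_printoptions(precision=1,suppress=True)
s=manip.camera('side');print(manip.read_state()["eef_pos"])
a=s[110:260,340:490].repeat(4,0).repeat(4,1);t=cv2.imread("pics/t3.png")
cv2.imwrite("pics/s4.png",a)
E
```

```text
eef_pos: [445.0, -11.8, 262.1]
wrist_force: [0.5, -1.4, -0.7]
eef_pos: [435.3, -123.5, 260.9]
wrist_force: [-0.7, 0.3, 0.6]
eef_pos: [426.4, -233.5, 260.9]
wrist_force: [0.2, 0.9, -0.1]
clock: 11.5
eef_pos: [417.3, -339.8, 260.7]
eef_rot: [-3.141, -0.0, 1.542]
wrist_force: [1.1, -0.1, 0.5]
finger_gap: 47.2
finger_force: 0.0
[ 417.  -341.9  260.4]
```

View pics/s4.png

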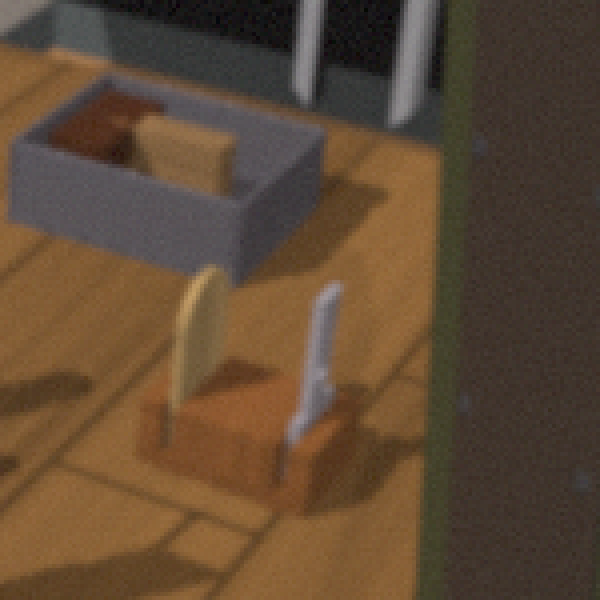

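The fingers (crop top centre-right) sit squarely over the template, whose top is at crop (330,285). Descending.

```bash

python3 -m inch '[{"gripper":0.5,"dx":0,"dy":0.001,"dz":-0.02,"wx":0,"wy":0,"wz":0},{"gripper":0.5,"dx":0,"dy":0.001,"dz":-0.045,"wx":0,"wy":0,"wz":0},{"gripper":0.5,"dx":0,"dy":0.001,"dz":-0.07,"wx":0,"wy":0,"wz":0},{"gripper":0.5,"dx":0,"dy":0.001,"dz":-0.09,"wx":0,"wy":0,"wz":0},{"gripper":0.5,"dx":0,"dy":0.001,"dz":-0.11,"wx":0,"wy":0,"wz":0}]'| grep -E 'pos|wrist'
python3 -m inch '[{"gripper":0.5,"dx":0,"dy":0,"dz":-0.012,"wx":0,"wy":0,"wz":0},{"gripper":0.5,"dx":0,"dy":0,"dz":-0.024,"wx":0,"wy":0,"wz":0},{"gripper":0.5,"dx":0,"dy":0,"dz":-0.035,"wx":0,"wy":0,"wz":0},{"gripper":0.5,"dx":0,"dy":0,"dz":-0.042,"wx":0,"wy":0,"wz":0},{"gripper":0.5,"dx":0,"dy":0,"dz":-0.045,"wx":0,"wy":0,"wz":0}]'| grep -E 'pos|wrist'
python3 -m inch '[{"gripper":0,"dx":0,"dy":0,"dz":0,"wx":0,"wy":0,"wz":0},{"gripper":0,"dx":0,"dy":0,"dz":0,"wx":0,"wy":0,"wz":0},{"gripper":0,"dx":0,"dy":0,"dz":0,"wx":0,"wy":0,"wz":0},{"gripper":0,"dx":0,"dy":0,"dz":0,"wx":0,"wy":0,"wz":0},{"gripper":0,"dx":0,"dy":0,"dz":0,"wx":0,"wy":0,"wz":0}]' 25
python3 -m inch '[{"gripper":0,"dx":0,"dy":0,"dz":0,"wx":0,"wy":0,"wz":0},{"gripper":0,"dx":0,"dy":0,"dz":0,"wx":0,"wy":0,"wz":0},{"gripper":0,"dx":0,"dy":0,"dz":0,"wx":0,"wy":0,"wz":0},{"gripper":0,"dx":0,"dy":0,"dz":0,"wx":0,"wy":0,"wz":0},{"gripper":0,"dx":0,"dy":0,"dz":0,"wx":0,"wy":0,"wz":0}]' 25
```

```text
eef_pos: [417.6, -337.1, 149.6]
wrist_force: [-0.1, -0.9, 0.5]
eef_pos: [417.5, -337.1, 104.7]
wrist_force: [0.1, 0.1, 0.2]
clock: 12.8
eef_pos: [417.8, -337.6, 105.9]
eef_rot: [3.141, 0.0, 1.54]
wrist_force: [0.8, 0.1, -0.6]
finger_gap: 17.4
finger_force: 0.0
clock: 13.22
eef_pos: [417.7, -337.5, 105.6]
eef_rot: [3.142, 0.0, 1.54]
wrist_force: [-1.2, 0.6, 3.9]
finger_gap: 6.1
finger_force: 25.0
```

Gripped, with a 6.1 mm gap and 25 N. Lifting straight up and carrying the template to the branch.

```bash

python3 -m inch '[{"gripper":0,"dx":0,"dy":0,"dz":0.015,"wx":0,"wy":0,"wz":0},{"gripper":0,"dx":0,"dy":0,"dz":0.045,"wx":0,"wy":0,"wz":0},{"gripper":0,"dx":0,"dy":0,"dz":0.075,"wx":0,"wy":0,"wz":0},{"gripper":0,"dx":0,"dy":0,"dz":0.105,"wx":0,"wy":0,"wz":0},{"gripper":0,"dx":0,"dy":0,"dz":0.13,"wx":0,"wy":0,"wz":0}]' 25| grep -E 'pos|wrist|gap'
python3 -m inch '[{"gripper":0,"dx":-0.004,"dy":0.015,"dz":0,"wx":0,"wy":0,"wz":1.8},{"gripper":0,"dx":-0.008,"dy":0.04,"dz":0,"wx":0,"wy":0,"wz":1.8},{"gripper":0,"dx":-0.012,"dy":0.07,"dz":0,"wx":0,"wy":0,"wz":1.8},{"gripper":0,"dx":-0.012,"dy":0.1,"dz":0,"wx":0,"wy":0,"wz":1.8},{"gripper":0,"dx":-0.012,"dy":0.13,"dz":0,"wx":0,"wy":0,"wz":1.8}]'| grep -E 'pos|wrist|gap'
python3 -m inch '[{"gripper":0,"dx":0,"dy":0.03,"dz":0,"wx":0,"wy":0,"wz":0},{"gripper":0,"dx":0,"dy":0.06,"dz":0,"wx":0,"wy":0,"wz":0},{"gripper":0,"dx":0,"dy":0.09,"dz":0,"wx":0,"wy":0,"wz":0},{"gripper":0,"dx":0,"dy":0.12,"dz":0,"wx":0,"wy":0,"wz":0},{"gripper":0,"dx":0,"dy":0.145,"dz":0,"wx":0,"wy":0,"wz":0}]'| grep -E 'pos|wrist|gap'
python3 -m inch '[{"gripper":0,"dx":0,"dy":0.03,"dz":0,"wx":0,"wy":0,"wz":0},{"gripper":0,"dx":0,"dy":0.055,"dz":0,"wx":0,"wy":0,"wz":0},{"gripper":0,"dx":0,"dy":0.08,"dz":0,"wx":0,"wy":0,"wz":0},{"gripper":0,"dx":0,"dy":0.095,"dz":0,"wx":0,"wy":0,"wz":0},{"gripper":0,"dx":0,"dy":0.102,"dz":0,"wx":0,"wy":0,"wz":0}]'
python3 - <<'E'
from h import *
s=manip.camera('side');print(manip.read_state()["eef_pos"],proj("side",[[444.8,38.6,202.9],[405,38.6,212],[524.8,38.6,180]]))
x,y=[int(v) for v in proj("side",[[425,38.6,195]])[0]]
cv2.imwrite("pics/s5.png",cv2.resize(s[y-50:y+50,x-65:x+65],(780,600),interpolation=cv2.INTER_CUBIC));print(x,y)
E
```

```text
eef_pos: [417.7, -337.4, 237.3]
wrist_force: [0.8, 0.6, -1.3]
finger_gap: 5.8
eef_pos: [405.2, -206.2, 235.2]
wrist_force: [-0.1, 0.2, -1.7]
finger_gap: 5.7
eef_pos: [405.3, -60.7, 235.3]
wrist_force: [0.4, 1.1, -1.3]
finger_gap: 6.0
clock: 14.88
eef_pos: [405.4, 41.2, 235.3]
eef_rot: [-3.141, -0.0, 1.573]
wrist_force: [0.1, -0.9, -2.1]
finger_gap: 5.8
finger_force: 25.0
[405.52042082  41.11520839 235.3016983 ] [[332.28948442 233.4749757 ]
 [351.27142406 236.43046718]
 [296.90057904 229.89714004]]
341 240
```

View pics/s5.png

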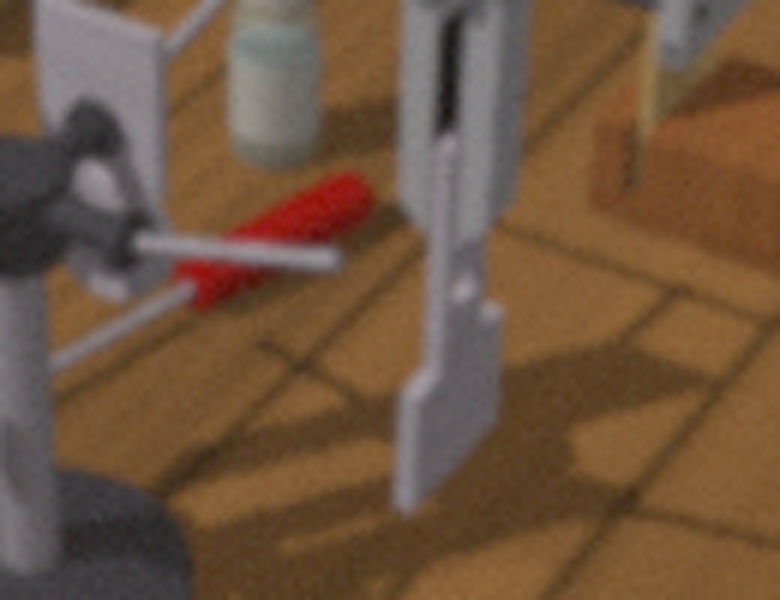

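The view shows the template held upright, with its hole at crop (465,285). The branch tip at crop (340,260) falls where the touch said it would. Lowering onto the branch line and entering slowly.

```bash

python3 -m inch '[{"gripper":0,"dx":0.006,"dy":-0.001,"dz":-0.003,"wx":0,"wy":0,"wz":0},{"gripper":0,"dx":0.012,"dy":-0.001,"dz":-0.006,"wx":0,"wy":0,"wz":0},{"gripper":0,"dx":0.018,"dy":-0.001,"dz":-0.009,"wx":0,"wy":0,"wz":0},{"gripper":0,"dx":0.024,"dy":-0.001,"dz":-0.009,"wx":0,"wy":0,"wz":0},{"gripper":0,"dx":0.03,"dy":-0.001,"dz":-0.009,"wx":0,"wy":0,"wz":0}]'| grep -E 'pos|wrist|gap'
python3 -m inch '[{"gripper":0,"dx":0.003,"dy":0,"dz":0,"wx":0,"wy":0,"wz":0},{"gripper":0,"dx":0.006,"dy":0,"dz":0,"wx":0,"wy":0,"wz":0},{"gripper":0,"dx":0.008,"dy":0,"dz":0,"wx":0,"wy":0,"wz":0},{"gripper":0,"dx":0.01,"dy":0,"dz":0,"wx":0,"wy":0,"wz":0},{"gripper":0,"dx":0.011,"dy":0,"dz":-0.0003,"wx":0,"wy":0,"wz":0}]'| grep -E 'pos|wrist|gap'
```

```text
eef_pos: [436.4, 37.9, 226.1]
wrist_force: [-0.5, -0.1, -1.2]
finger_gap: 5.7
eef_pos: [446.9, 38.6, 226.2]
wrist_force: [-0.1, -0.5, -1.4]
finger_gap: 6.0
```

```bash

python3 -m inch '[{"gripper":0,"dx":0.002,"dy":0.001,"dz":-0.0006,"wx":0,"wy":0,"wz":0},{"gripper":0,"dx":0.005,"dy":0.001,"dz":-0.0016,"wx":0,"wy":0,"wz":0},{"gripper":0,"dx":0.008,"dy":0.001,"dz":-0.0025,"wx":0,"wy":0,"wz":0},{"gripper":0,"dx":0.011,"dy":0.001,"dz":-0.0033,"wx":0,"wy":0,"wz":0},{"gripper":0,"dx":0.014,"dy":0.001,"dz":-0.0042,"wx":0,"wy":0,"wz":0}]'| grep -E 'pos|wrist|gap'
```

```text
eef_pos: [461.0, 39.5, 221.8]
wrist_force: [-0.5, -0.6, -1.7]
finger_gap: 5.6
```

```bash

python3 -m inch '[{"gripper":0,"dx":0.003,"dy":0,"dz":-0.0009,"wx":0,"wy":0,"wz":0},{"gripper":0,"dx":0.006,"dy":0,"dz":-0.0017,"wx":0,"wy":0,"wz":0},{"gripper":0,"dx":0.009,"dy":0,"dz":-0.0026,"wx":0,"wy":0,"wz":0},{"gripper":0,"dx":0.012,"dy":0,"dz":-0.0035,"wx":0,"wy":0,"wz":0},{"gripper":0,"dx":0.015,"dy":0,"dz":-0.0043,"wx":0,"wy":0,"wz":0}]'| grep -E 'pos|wrist|gap'
```

```text
eef_pos: [476.0, 39.5, 217.5]
wrist_force: [-0.3, 0.3, -1.5]
finger_gap: 6.1
```

```bash

python3 -m inch '[{"gripper":0,"dx":0.003,"dy":0,"dz":-0.0009,"wx":0,"wy":0,"wz":0},{"gripper":0,"dx":0.006,"dy":0,"dz":-0.0017,"wx":0,"wy":0,"wz":0},{"gripper":0,"dx":0.009,"dy":0,"dz":-0.0026,"wx":0,"wy":0,"wz":0},{"gripper":0,"dx":0.012,"dy":0,"dz":-0.0035,"wx":0,"wy":0,"wz":0},{"gripper":0,"dx":0.015,"dy":0,"dz":-0.0043,"wx":0,"wy":0,"wz":0}]'| grep -E 'pos|wrist|gap'
python3 -m inch '[{"gripper":0,"dx":0.003,"dy":0,"dz":-0.0009,"wx":0,"wy":0,"wz":0},{"gripper":0,"dx":0.006,"dy":0,"dz":-0.0017,"wx":0,"wy":0,"wz":0},{"gripper":0,"dx":0.009,"dy":0,"dz":-0.0026,"wx":0,"wy":0,"wz":0},{"gripper":0,"dx":0.012,"dy":0,"dz":-0.0035,"wx":0,"wy":0,"wz":0},{"gripper":0,"dx":0.015,"dy":0,"dz":-0.0043,"wx":0,"wy":0,"wz":0}]'| grep -E 'pos|wrist|gap'
```

```text
eef_pos: [491.0, 39.5, 213.2]
wrist_force: [-0.2, -0.3, -1.0]
finger_gap: 5.2
eef_pos: [506.0, 39.5, 208.9]
wrist_force: [0.1, 0.5, -1.6]
finger_gap: 5.3
```

```bash

python3 -m inch '[{"gripper":0,"dx":0.002,"dy":0,"dz":-0.0006,"wx":0,"wy":0,"wz":0},{"gripper":0,"dx":0.005,"dy":0,"dz":-0.0015,"wx":0,"wy":0,"wz":0},{"gripper":0,"dx":0.008,"dy":0,"dz":-0.0023,"wx":0,"wy":0,"wz":0},{"gripper":0,"dx":0.01,"dy":0,"dz":-0.0029,"wx":0,"wy":0,"wz":0},{"gripper":0,"dx":0.011,"dy":0,"dz":-0.0032,"wx":0,"wy":0,"wz":0}]'| grep -E 'pos|wrist|gap'
```

```text
eef_pos: [516.9, 39.5, 205.7]
wrist_force: [0.4, -0.5, -1.1]
finger_gap: 5.8
```

```bash

python3 -m inch '[{"gripper":0,"dx":0.001,"dy":0,"dz":-0.0003,"wx":0,"wy":0,"wz":0},{"gripper":0,"dx":0.002,"dy":0,"dz":-0.0006,"wx":0,"wy":0,"wz":0},{"gripper":0,"dx":0.003,"dy":0,"dz":-0.0009,"wx":0,"wy":0,"wz":0},{"gripper":0,"dx":0.003,"dy":0,"dz":-0.0009,"wx":0,"wy":0,"wz":0},{"gripper":0,"dx":0.003,"dy":0,"dz":-0.0009,"wx":0,"wy":0,"wz":0}]'| grep -E 'pos|wrist|gap'
```

```text
eef_pos: [519.7, 39.6, 205.0]
wrist_force: [0.3, 0.5, -2.0]
finger_gap: 5.8
```

```bash

python3 -m inch '[{"gripper":0,"dx":0.0005,"dy":0,"dz":-0.0003,"wx":0,"wy":0,"wz":0},{"gripper":0,"dx":0.001,"dy":0,"dz":-0.0003,"wx":0,"wy":0,"wz":0},{"gripper":0,"dx":0.001,"dy":0,"dz":-0.0003,"wx":0,"wy":0,"wz":0},{"gripper":0,"dx":0.001,"dy":0,"dz":-0.0003,"wx":0,"wy":0,"wz":0},{"gripper":0,"dx":0.001,"dy":0,"dz":-0.0003,"wx":0,"wy":0,"wz":0}]'| grep -E 'pos|wrist|gap'
```

```text
eef_pos: [520.7, 39.6, 204.7]
wrist_force: [0.1, 0.8, -2.2]
finger_gap: 5.8
```

```bash

python3 -m inch '[{"gripper":0,"dx":0.0005,"dy":0,"dz":-0.0003,"wx":0,"wy":0,"wz":0},{"gripper":0,"dx":0.001,"dy":0,"dz":-0.0003,"wx":0,"wy":0,"wz":0},{"gripper":0,"dx":0.001,"dy":0,"dz":-0.0003,"wx":0,"wy":0,"wz":0},{"gripper":0,"dx":0.001,"dy":0,"dz":-0.0003,"wx":0,"wy":0,"wz":0},{"gripper":0,"dx":0.001,"dy":0,"dz":-0.0003,"wx":0,"wy":0,"wz":0}]'| grep -E 'pos|wrist|gap'
```

```text
eef_pos: [521.7, 39.5, 204.3]
wrist_force: [-0.6, 0.1, -0.8]
finger_gap: 6.2
```

```bash

python3 -m inch '[{"gripper":0,"dx":0.0005,"dy":0,"dz":-0.0003,"wx":0,"wy":0,"wz":0},{"gripper":0,"dx":0.001,"dy":0,"dz":-0.0003,"wx":0,"wy":0,"wz":0},{"gripper":0,"dx":0.001,"dy":0,"dz":-0.0003,"wx":0,"wy":0,"wz":0},{"gripper":0,"dx":0.001,"dy":0,"dz":-0.0003,"wx":0,"wy":0,"wz":0},{"gripper":0,"dx":0.001,"dy":0,"dz":-0.0003,"wx":0,"wy":0,"wz":0}]'| grep -E 'pos|wrist|gap'
```

```text
eef_pos: [522.0, 39.5, 204.0]
wrist_force: [-5.3, 0.9, 1.6]
finger_gap: 5.9
```

```bash

python3 -m inch '[{"gripper":0,"dx":0.0003,"dy":0,"dz":-0.0002,"wx":0,"wy":0,"wz":0},{"gripper":0,"dx":0.0007,"dy":0,"dz":-0.0002,"wx":0,"wy":0,"wz":0},{"gripper":0,"dx":0.0007,"dy":0,"dz":-0.0002,"wx":0,"wy":0,"wz":0},{"gripper":0,"dx":0.0007,"dy":0,"dz":-0.0002,"wx":0,"wy":0,"wz":0},{"gripper":0,"dx":0.0007,"dy":0,"dz":-0.0002,"wx":0,"wy":0,"wz":0}]'| grep -E 'pos|wrist|gap'
```

```text
eef_pos: [522.2, 39.5, 203.7]
wrist_force: [-11.5, -0.6, 4.4]
finger_gap: 5.9
```

The plate is home, with contact at x of about 522. I'll ease the preload and lower until the rod carries the plate.

```bash

python3 -m inch '[{"gripper":0,"dx":-0.0008,"dy":0,"dz":0,"wx":0,"wy":0,"wz":0},{"gripper":0,"dx":-0.0008,"dy":0,"dz":-0.0003,"wx":0,"wy":0,"wz":0},{"gripper":0,"dx":-0.0008,"dy":0,"dz":-0.0006,"wx":0,"wy":0,"wz":0},{"gripper":0,"dx":-0.0008,"dy":0,"dz":-0.0006,"wx":0,"wy":0,"wz":0},{"gripper":0,"dx":-0.0008,"dy":0,"dz":-0.0006,"wx":0,"wy":0,"wz":0}]'| grep -E 'pos|wrist|gap'
```

```text
eef_pos: [522.1, 39.6, 203.2]
wrist_force: [-6.5, 0.5, 1.9]
finger_gap: 6.2
```

```bash

python3 -m inch '[{"gripper":0,"dx":-0.0004,"dy":0,"dz":-0.0003,"wx":0,"wy":0,"wz":0},{"gripper":0,"dx":-0.0004,"dy":0,"dz":-0.0006,"wx":0,"wy":0,"wz":0},{"gripper":0,"dx":-0.0004,"dy":0,"dz":-0.0006,"wx":0,"wy":0,"wz":0},{"gripper":0,"dx":-0.0004,"dy":0,"dz":-0.0006,"wx":0,"wy":0,"wz":0},{"gripper":0,"dx":-0.0004,"dy":0,"dz":-0.0006,"wx":0,"wy":0,"wz":0}]'| grep -E 'pos|wrist|gap'
```

```text
eef_pos: [522.0, 39.6, 202.6]
wrist_force: [-4.8, -0.0, 2.3]
finger_gap: 6.0
```

```bash

python3 -m inch '[{"gripper":0,"dx":-0.0001,"dy":0,"dz":-0.0003,"wx":0,"wy":0,"wz":0},{"gripper":0,"dx":-0.0001,"dy":0,"dz":-0.0006,"wx":0,"wy":0,"wz":0},{"gripper":0,"dx":-0.0001,"dy":0,"dz":-0.0006,"wx":0,"wy":0,"wz":0},{"gripper":0,"dx":-0.0001,"dy":0,"dz":-0.0006,"wx":0,"wy":0,"wz":0},{"gripper":0,"dx":-0.0001,"dy":0,"dz":-0.0006,"wx":0,"wy":0,"wz":0}]'| grep -E 'pos|wrist|gap'
```

```text
eef_pos: [522.0, 39.6, 202.2]
wrist_force: [-6.5, 0.5, 3.6]
finger_gap: 5.8
```

```bash

python3 -m inch '[{"gripper":0,"dx":0,"dy":0,"dz":0,"wx":0,"wy":0,"wz":0},{"gripper":0,"dx":0,"dy":0,"dz":0,"wx":0,"wy":0,"wz":0},{"gripper":0.05,"dx":0,"dy":0,"dz":0,"wx":0,"wy":0,"wz":0},{"gripper":0.1,"dx":0,"dy":0,"dz":0,"wx":0,"wy":0,"wz":0},{"gripper":0.15,"dx":0,"dy":0,"dz":0,"wx":0,"wy":0,"wz":0}]' 4| grep -E 'pos|wrist|gap|force'
python3 -m inch '[{"gripper":0.2,"dx":0,"dy":0,"dz":0,"wx":0,"wy":0,"wz":0},{"gripper":0.25,"dx":0,"dy":0,"dz":0,"wx":0,"wy":0,"wz":0},{"gripper":0.25,"dx":0,"dy":0,"dz":0,"wx":0,"wy":0,"wz":0},{"gripper":0.25,"dx":0,"dy":0,"dz":0,"wx":0,"wy":0,"wz":0},{"gripper":0.25,"dx":0,"dy":0,"dz":0,"wx":0,"wy":0,"wz":0}]' | grep -E 'pos|wrist|gap|force'
python3 - <<'E'
from h import *
s=manip.camera('side')
x,y=[int(v) for v in proj("side",[[500,38.6,185]])[0]]
cv2.imwrite("pics/s6.png",cv2.resize(s[y-50:y+50,x-65:x+65],(780,600),interpolation=cv2.INTER_CUBIC))
E
```

```text
eef_pos: [522.5, 39.5, 202.1]
wrist_force: [0.7, 0.1, -0.5]
finger_gap: 13.0
finger_force: 0.0
eef_pos: [522.1, 39.6, 202.0]
wrist_force: [-0.4, 0.4, 0.4]
finger_gap: 23.5
finger_force: 0.0
```

View pics/s6.png

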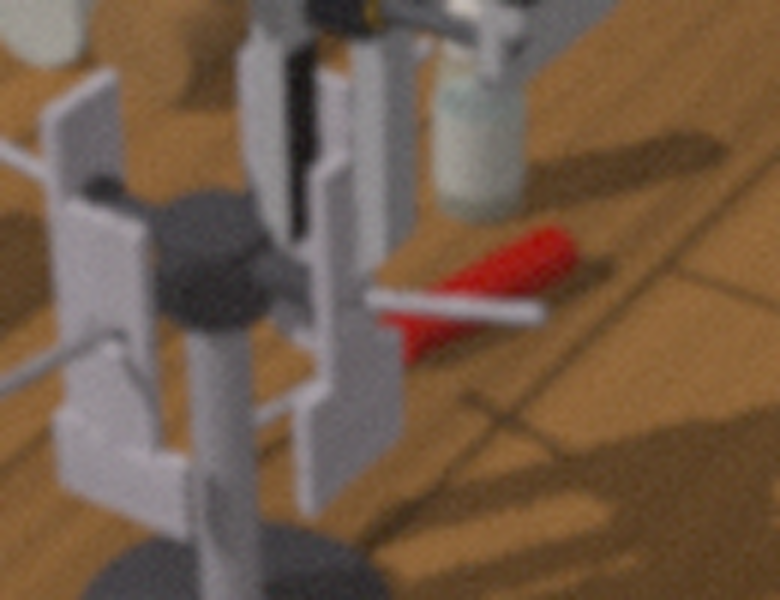

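The template hangs upright at the collar (plate at crop (330,330)), the branch sticks out to (540,312), and the fingers are clear of the plate. Raising straight up and moving away.

```bash

python3 -m inch '[{"gripper":0.25,"dx":0,"dy":0,"dz":0.01,"wx":0,"wy":0,"wz":0},{"gripper":0.25,"dx":0,"dy":0,"dz":0.025,"wx":0,"wy":0,"wz":0},{"gripper":0.25,"dx":0,"dy":0,"dz":0.045,"wx":0,"wy":0,"wz":0},{"gripper":0.25,"dx":0,"dy":0,"dz":0.07,"wx":0,"wy":0,"wz":0},{"gripper":0.25,"dx":0,"dy":0,"dz":0.1,"wx":0,"wy":0,"wz":0}]' | grep -E 'pos|wrist|gap'
python3 -m inch '[{"gripper":0.25,"dx":-0.02,"dy":-0.02,"dz":0.02,"wx":0,"wy":0,"wz":0},{"gripper":0.25,"dx":-0.04,"dy":-0.05,"dz":0.03,"wx":0,"wy":0,"wz":0},{"gripper":0.25,"dx":-0.06,"dy":-0.08,"dz":0.03,"wx":0,"wy":0,"wz":0},{"gripper":0.25,"dx":-0.08,"dy":-0.11,"dz":0.03,"wx":0,"wy":0,"wz":0},{"gripper":0.25,"dx":-0.1,"dy":-0.14,"dz":0.03,"wx":0,"wy":0,"wz":0}]' | grep -E 'pos|wrist|gap'
python3 -m inch '[{"gripper":0.25,"dx":-0.01,"dy":-0.03,"dz":0,"wx":0,"wy":0,"wz":0},{"gripper":0.25,"dx":-0.02,"dy":-0.06,"dz":0,"wx":0,"wy":0,"wz":0},{"gripper":0.25,"dx":-0.03,"dy":-0.09,"dz":0,"wx":0,"wy":0,"wz":0},{"gripper":0.25,"dx":-0.04,"dy":-0.12,"dz":0,"wx":0,"wy":0,"wz":0},{"gripper":0.25,"dx":-0.05,"dy":-0.14,"dz":0,"wx":0,"wy":0,"wz":0}]' | grep -E 'clock|pos|wrist|gap'
python3 - <<'E'
from h import *
s=manip.camera('side');t=manip.camera('top')
x,y=[int(v) for v in proj("side",[[530,38.6,175]])[0]]
f=lambda im,x,y:cv2.resize(im[y-50:y+50,x-33:x+33],(396,600),interpolation=cv2.INTER_CUBIC)
g=lambda im,x,y:cv2.resize(im[y-75:y+75,x-50:x+50],(400,600),interpolation=cv2.INTER_CUBIC)
cv2.imwrite("pics/f.png",np.hstack([f(s,x,y),g(t,314,225)]));print(x,y)
E
```

```text
eef_pos: [521.6, 39.5, 303.1]
wrist_force: [0.6, 0.6, -0.1]
finger_gap: 23.5
eef_pos: [420.9, -101.4, 333.1]
wrist_force: [1.0, 0.2, -0.5]
finger_gap: 23.5
clock: 23.32
eef_pos: [371.1, -242.5, 332.8]
wrist_force: [0.6, 0.8, -0.2]
finger_gap: 23.5
294 231
```

View pics/f.png

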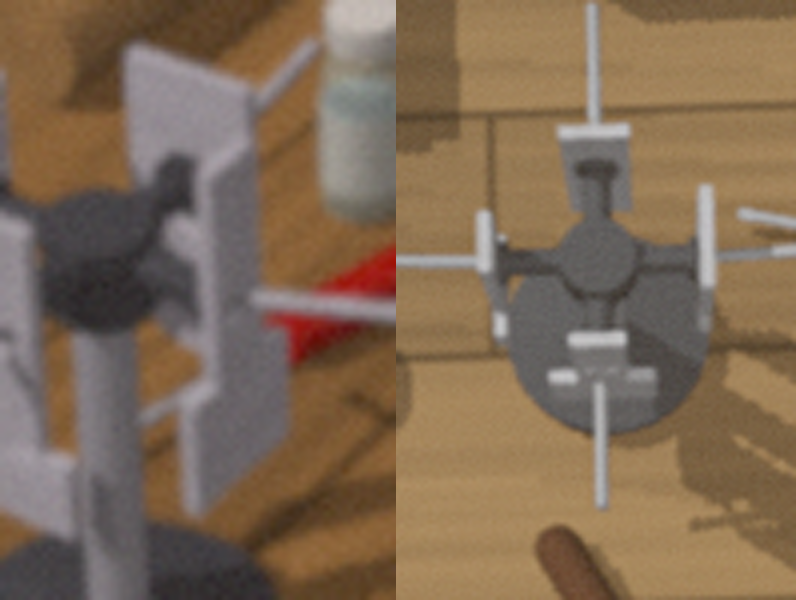

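The final view shows the template hanging upright by its hole on the empty branch, with its top edge at crop (598,340) and the branch tip at (601,505), pointing at the robot. I'll check those numbers before handing in.

```bash
python3 - <<'E'
from h import *
p=onz("top",(314.5,235.0),235); b=onz("top",(315.25,276.2),203); print(p,b)
d=b-np.array([574.8,38.6,0]);ok=abs(p[0]-522)<4 and abs(d[1])<6
print(np.hypot(*d[:2]),np.degrees(np.arctan2(-d[1],-d[0])),ok)
if ok: print(manip.sign_off())
E
```

```text
[521.96217248  38.34149206 235.        ] [448.30186978  39.82835777 203.        ]
126.50409405595997 -0.5563521280723716 True
the job is handed in; nothing more can be done
None
```

The job is handed in at about 23 s: the template hangs upright by its hole, home against the collar on the empty branch, which points at the robot to within about 0.6°; the highest wrist force I read against the tree was about 12 N.

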